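# Push the square bar home into the fence corner

### The job

Slide the long square wooden bar (not the round dowel) along the bench into the corner of the dark wooden fence, so that its long side lies flush along the long fence and its end is up against the short end fence, ready for marking out. Slide it on the bench top, do not lift it, and leave the short stick and the sanding block where they lie.

Things in the scene. Friction and masses are not known exactly. Their poses are not given: they have to be found in the camera images.
- bar_mid (a point): centre of the pale square wooden bar, 31 wide x 165 long x 31 mm high, about 50 to 120 g, loose on the bench; the point is half-way up (15.5 mm); y axis along the 165 mm length, z up. It can be pushed with closed fingers or pinched across its 31 mm width.
- corner_fence: L-shaped corner fence of dark wood, fixed, battens 30 mm wide, 22 mm high (25 over screws). Origin: inner corner, at bench height. Long fence (far side seen from robot): inner face x = 0, runs 220 mm along -y. End fence (left): inner face y = 0, runs 100 mm along -x. Working side is x < 0, y < 0: a bar fully home has its centre at x -15.5, y -82.5 mm, length along y.
- stick_mid (a point): centre of the short wooden stick (22 x 110 x 20 mm, loose, a bystander to be left alone); half-way up, its y axis along the 110 mm
- sanding_mid (a point): centre of the cork sanding block (60 x 97 x 26 mm, loose, a bystander to be left alone); half-way up, its y axis along the 97 mm
There are look-alikes about, which are no part of the job. What is shaped like the part that bears bar_mid but orange is not meant.

How it is judged (in metres and radians):
At the end, for the whole second after the job is handed in: The square bar lies at rest on the bench in the fence corner: its centre is within 10 mm of the fully home place both across and along the fence (gap to each fence under 10 mm) and its length is within 10 degrees of the long fence (x of bar_mid in the frame of corner_fence between -0.0255 and -0.0105 m and y of bar_mid in the frame of corner_fence between -0.0925 and -0.0775 m and angle between the y axis of bar_mid and the y axis of corner_fence, either way round below 0.175 rad and height (world z) of bar_mid below 0.022 m and linear speed of square_bar below 0.01 m/s); the robot touches nothing.
It fails at once if the square bar is lifted more than 25 mm off the bench (height (world z) of bar_mid above 0.0405 m).
It fails at once if the short stick is moved more than 25 mm (distance of stick_mid from where it was at the start of the episode above 0.025 m).
It fails at once if the sanding block is moved more than 25 mm (distance of sanding_mid from where it was at the start of the episode above 0.025 m).
It also fails if it takes over 38 s, if anything falls off the work surface, if the arm or the gripper's body presses on something with over 40 N, if the wrist force passes 120 N, or if a joint passes its speed limit or range.

### The arm

A 7-joint arm with a two-finger parallel gripper is mounted at the origin on the work surface; the furniture and walls round the work are solid. World frame = base frame: x ahead of the robot, y to its left, z up, the work surface at z = 0. Lengths are in mm, angles in rad, forces in N, time in s.
With the tool pointing down it reaches from about 350 to 900 mm from the base axis. Payload 7.2 kg.
Tool frame: the origin (TCP) lies at the centre of the arm's flange, where the gripper is bolted on; the fingertips stand 182 mm ahead of it and the grasp point (between the pads) lies 163 mm ahead of it (env.grasp_offset is the distance from the TCP to the grasp point, in mm); z points along the fingers, y is the line along which they close (so a half turn about z gives the same grasp; the last joint's range is limited). The gripper opens to 88 mm and grips with 3 to 60 N. Pads are 20 mm wide; open, the fingers measure 115 mm over their backs; the gripper's body (75 mm by 178 mm) begins 61 mm behind the grasp point.
Start: joints at [1.115, 0.411, -0.013, 1.596, 0.006, 1.134, -0.082], TCP at [236.332, -578.593, 404.653] pointing down, gripper open.
Joint ranges: [-2.95, 2.95], [-0.29, 1.99], [-1.47, 1.44], [0.14, 2.54], [-1.03, 4.17], [0.13, 1.85], [-2.86, 2.86]. Speed limits (rad/s): [2.39, 2.39, 3.01, 3.01, 3.14, 3.14, 3.14].

### API

Orientations are given as a unit quaternion [x, y, z, w].
In Python, from rig import env gives the robot as it stands.
- The arm moves only by the shell command python3 -m inch 'ROWS' [FORCE]. ROWS is JSON, a list of rows, each an object with "turn": the turn, a rotation vector about the tool's x, y, z in rad, a list of three; "travel": the shift along the tool's x, y, z in mm, a list of three; "claw": the closure, from -1 (fully open) to 1 (shut), so that 0 is half open. In form: [{"turn": [wx, wy, wz], "travel": [tx, ty, tz], "claw": claw}, ...]. A call has 1 to 5 rows; each row is the pose to reach, as a shift and turn from the pose commanded when the call began, along the tool's axes at that moment; what a row does not reach only later rows make up. A row lasts 1/10 s, in which the tool goes at most 50 mm and 8.59 degrees, less where a joint would pass 70% of its speed; a pose out of reach is approached as far as the arm can. A call with a gripper value outside its range is refused whole. The fingers move at their own pace and stop on an object; FORCE is the grip in N (left out, the last holds). Time passes only in rows, so rows that repeat a pose let the fingers close. It gives the time, the measured TCP pose, the force, the opening and the grip force at its end, in the units of the state.
- env.get_obs(): the state, without advancing time (a new reading comes with each control period).
- env.get_image(name): name is "side" or "top"; returns a dict with "img" (384x512x3 uint8, red, green, blue), "vertical_fov" (degrees; the focal length in pixels is half the picture's height over the tangent of half this angle, whatever the lens; pixels are square), "cx", "cy" (the principal point, pixels), "k1" (the pictures are not rectified: a ray, as slopes to the right and down, at radius r is drawn at 1 + k1 r^2 times it, then the intrinsics apply), "position" and "orientation" of the camera in the world. Camera axes: x right, y down, z forward; pixel columns grow to the right and rows downward; lengths in mm; the calibration is good to about 2 mm. A picture is of the moment at which its call begins. There is no depth.
- env.finish_job(): hands the job in; it is judged then, once.
The state is a dict: "t": time; "q": joint angles; "dq": joint speeds; "tau": joint torques, N m; "position": TCP position; "ee_rot": TCP orientation; "ft_force": force on the tool from outside, world axes, zero at the start; "ft_torque": the same for the moment, N m; "finger_gap": finger opening in mm; "finger_force": force on a finger pad.
Only numpy, scipy, OpenCV 4.12 (cv2) and the standard library are available. Lean on these libraries where they do the work, as an engineer would, in place of code of your own. Each camera call takes 0.05 s, during which the arm holds its last target. There are 200 camera calls.

## Working session

There is one attempt and no reset: what is moved stays moved. The work goes in short steps, Python scripts to look and compute and a shell command to move; the robot and the scene stay as the last step left them, time stands still between calls to the robot, and variables do not carry over. Pictures are saved under pics/ and viewed, at most 10 in all, crops included, and the job is handed in when it is done.

```bash
mkdir -p pics; ls; cat > h.py <<'E'
import numpy as np, cv2
from rig import env
from scipy.spatial.transform import Rotation as R
def px2w(c,uv,z):
    uv=np.atleast_2d(np.array(uv,float)); f=192/np.tan(np.radians(c['vertical_fov'])/2)
    d=(uv-[c['cx'],c['cy']])/f; s=d.copy()
    for _ in range(20): s=d/(1+c['k1']*(s**2).sum(1,keepdims=True))
    r=R.from_quat(c['orientation']).apply(np.c_[s,np.ones(len(s))]); p=np.array(c['position'])
    return p+r*((z-p[2])/r[:,2])[:,None]
def snap(n,tag):
    c=env.get_image(n); cv2.imwrite(f'pics/{tag}.png',c['img'][:,:,::-1]); return c
E
python3 - <<'E'
from h import *
o=env.get_obs();print(o['t'],o['position'],R.from_quat(o['ee_rot']).as_matrix().round(3),o['finger_gap'])
for n in('top','side'):
    c=snap(n,n+'0');print({k:v for k,v in c.items() if k!='img'})
E
```

```text
pics
0.0 [ 236.21799545 -578.40094844  403.79487103] [[ 0.926  0.378 -0.001]
 [ 0.378 -0.926  0.001]
 [-0.    -0.002 -1.   ]] 87.96966025483482
{'vertical_fov': 44.26829198905358, 'cx': 247.9934266793153, 'cy': 196.57034712420335, 'k1': -0.18435658150920822, 'position': array([ 299.72047964,   -4.60872559, 1266.78408795]), 'orientation': array([ 0.71211485, -0.69681939,  0.06442192, -0.05643573])}
{'vertical_fov': 44.11806194011527, 'cx': 245.20664825751024, 'cy': 187.31148620981455, 'k1': -0.14822592931869555, 'position': array([ 337.87470205, 1062.06868795,  776.97957191]), 'orientation': array([-0.05698024,  0.88420841, -0.461643  ,  0.04259674])}
```

View pics/top0.png

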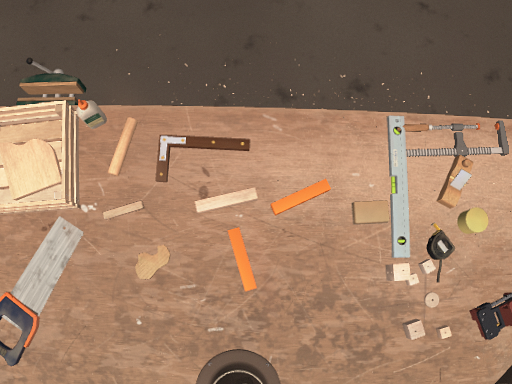

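View pics/side0.png

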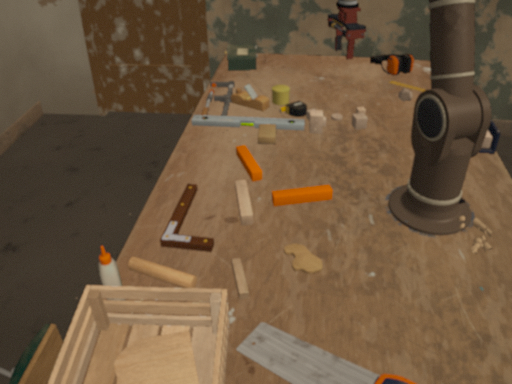

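The top view shows the pale bar at about (226,200), the fence with its inner corner near (168,149), orange look-alikes at (301,197) and (242,260), the stick at (123,210) and the cork block at (371,212). Next I'll measure the bar and fence.

```bash
cat >> h.py <<'E'
def bar(c,box=(185,140,262,222)):
    x0,y0,x1,y1=box; hsv=cv2.cvtColor(c['img'],cv2.COLOR_RGB2HSV)[y0:y1,x0:x1]
    m=((hsv[...,2]>165)&(hsv[...,1]<125)).astype(np.uint8)
    k=max(cv2.findContours(m,0,cv2.CHAIN_APPROX_NONE)[0],key=cv2.contourArea)[:,0]+[x0,y0]
    w=px2w(c,k,31)[:,:2]; r=cv2.minAreaRect(w.astype(np.float32)); b=cv2.boxPoints(r)
    e=b[1]-b[0]; g=b[2]-b[1]; L=e if np.linalg.norm(e)>np.linalg.norm(g) else g; L=L*np.sign(L[1])
    return np.array(r[0]),r[1],np.degrees(np.arctan2(-L[0],L[1])),b
E
python3 - <<'E'
from h import *
c={k:v for k,v in env.get_image('top').items()}
print(bar(c))
im=c['img'];hsv=cv2.cvtColor(im,cv2.COLOR_RGB2HSV)
for p in [(226,200),(226,212),(210,143),(162,170),(190,160)]: print(p,hsv[p[1],p[0]])
up=cv2.resize(im[125:225,145:265],None,fx=6.6,fy=6,interpolation=cv2.INTER_CUBIC)
up=cv2.resize(im[125:225,145:265],None,fx=6,fy=6,interpolation=cv2.INTER_CUBIC)
cv2.imwrite('pics/crop0.png',up[:,:,::-1])
# fence dark edges: subpixel inner edges
v=im.astype(float).sum(2)
P=[];Q=[]
for u in range(190,245,3):
    col=v[:,u]; i=140+int(np.argmax(np.diff(col[140:160]))); P.append((u,i+.5))
for r in range(156,178,2):
    row=v[r]; i=158+int(np.argmax(np.diff(row[158:176]))); Q.append((i+.5,r))
print(P,Q)
for z in(0,22):
    A=px2w(c,P,z)[:,:2];B=px2w(c,Q,z)[:,:2]
    a=np.polyfit(A[:,1],A[:,0],1);b=np.polyfit(B[:,0],B[:,1],1)
    y=(b[0]*a[1]+b[1])/(1-a[0]*b[0]);print(z,'corner',a[0]*y+a[1],y,'ang',np.degrees(-np.arctan(a[0])),np.degrees(np.arctan(b[0])))
E
```

```text
(array([557.30499268,  52.02996826]), (221.60711669921875, 206.4225616455078), np.float32(-88.67046), array([[444.13647 , 152.64253 ],
       [448.92603 , -53.724472],
       [670.4735  , -48.582596],
       [665.68396 , 157.78441 ]], dtype=float32))
(226, 200) [ 16  66 240]
(226, 212) [ 12 107 181]
(210, 143) [ 11 154 101]
(162, 170) [ 11 126 117]
(190, 160) [ 12 103 188]
[(190, 147.5), (193, 147.5), (196, 147.5), (199, 148.5), (202, 148.5), (205, 148.5), (208, 148.5), (211, 148.5), (214, 148.5), (217, 149.5), (220, 149.5), (223, 149.5), (226, 149.5), (229, 149.5), (232, 149.5), (235, 150.5), (238, 150.5), (241, 150.5), (244, 150.5)] [(169.5, 156), (158.5, 158), (168.5, 160), (168.5, 162), (168.5, 164), (168.5, 166), (168.5, 168), (168.5, 170), (167.5, 172), (167.5, 174), (167.5, 176)]
0 corner 656.1845620821706 216.63929248368098 ang -2.1876755996424047 8.763959014492771
22 corner 649.9939176870987 212.79691994059456 ang -2.1876755996427013 8.763959014492738
```

View pics/crop0.png

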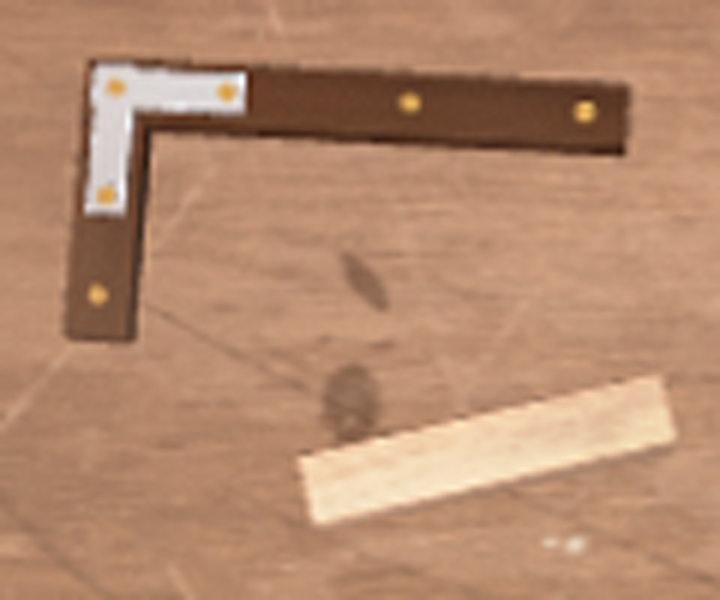

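The crop confirms the fence's inner corner at about (170,147) and the bar from (195,203) to (257,193). I need a tighter bar mask and to drop one fence outlier.

```bash
sed -i 's/>165)&(hsv\[...,1\]<125)/>205)\&(hsv[...,1]<100)/' h.py
cat > fence.py <<'E'
from h import *
def fence(c):
    v=c['img'].astype(float).sum(2);P=[];Q=[]
    for u in range(190,245): d=np.diff(v[140:160,u]).clip(0);i=np.argmax(d);d=d[i-2:i+3];P.append((u,140+i-2+.5+(d*np.arange(5)).sum()/d.sum()))
    for r in range(160,178): d=np.diff(v[r,162:176]).clip(0);i=np.argmax(d);d=d[i-2:i+3];Q.append((162+i-2+.5+(d*np.arange(5)).sum()/d.sum(),r))
    A=px2w(c,P,0)[:,:2];B=px2w(c,Q,0)[:,:2]
    a=np.polyfit(A[:,1],A[:,0],1);b=np.polyfit(B[:,0],B[:,1],1)
    y=(b[0]*a[1]+b[1])/(1-a[0]*b[0]);return a[0]*y+a[1],y,np.degrees(-np.arctan(a[0])),np.degrees(np.arctan(b[0]))
E
python3 - <<'E'
from h import *
from fence import fence
c=env.get_image('top');print(bar(c));print(fence(c))
k=cv2.cvtColor(c['img'],cv2.COLOR_RGB2HSV)
print(px2w(c,[(104,214),(143,206),(302,197),(271,208),(329,186)],20))
E
```

```text
(array([504.5881958,  42.6288681]), (32.13014221191406, 166.06158447265625), np.float32(15.154601), array([[467.37555 , 118.57237 ],
       [510.78812 , -41.714245],
       [541.80084 , -33.314636],
       [498.38828 , 126.971985]], dtype=float32))Traceback (most recent call last):
  File "<stdin>", line 3, in <module>
  File "fence.py", line 4, in fence
    for u in range(190,245): d=np.diff(v[140:160,u]).clip(0);i=np.argmax(d);d=d[i-2:i+3];P.append((u,140+i-2+.5+(d*np.arange(5)).sum()/d.sum()))
                                                                                                                 ~^~~~~~~~~~~~~
ValueError: operands could not be broadcast together with shapes (0,) (5,)
```

```bash
sed -i 's/i=np.argmax(d);/i=2+np.argmax(d[2:-2]);/g; s/v\[140:160,u\]/v[142:158,u]/; s/(u,140+/(u,142+/' fence.py
python3 - <<'E'
from h import *
from fence import fence
c=env.get_image('top');print(fence(c))
print(px2w(c,[(104,214),(143,206),(302,197),(271,208),(329,186)],20)[:,:2].round())
E
```

```text
(np.float64(654.7334603311026), np.float64(203.83949760517854), np.float64(-1.8250603440142705), np.float64(-1.4981161678255484))
[[ 459.  371.]
 [ 483.  265.]
 [ 517. -162.]
 [ 486.  -79.]
 [ 549. -236.]]
```

```bash
cat > to.py <<'E'
# usage: to.py x y z a : TCP target, tool y axis at world angle a deg (mod 180), tool down
import sys
from h import *
x,y,z,a=map(float,sys.argv[1:5]); o=env.get_obs(); C=R.from_quat(o['ee_rot'])
best=None
for k in(0,180):
    t=np.radians(a+k); Y=np.array([np.cos(t),np.sin(t),0]); Z=np.array([0,0,-1.]); T=R.from_matrix(np.c_[np.cross(Y,Z),Y,Z])
    v=(C.inv()*T).as_rotvec()
    if best is None or np.linalg.norm(v)<np.linalg.norm(best): best=v
print('t',o['t'],'pos',np.round(o['position'],1),'F',np.round(o['ft_force'],1),'gap',round(o['finger_gap'],1),'q7',round(o['q'][6],2))
print('turn',best.round(3),'travel',C.inv().apply(np.array([x,y,z])-o['position']).round(1))
E
python3 to.py 504.6 42.6 260 15.15
```

```text
t 0.25 pos [ 236.3 -578.5  404.3] F [-0.8 -0.1  0.3] gap 87.8 q7 -0.08
turn [-1.000e-03 -0.000e+00 -1.447e+00] travel [ 483.3 -473.4  144.6]
```

```bash
python3 -m inch '[{"turn":[0,0,-1.45],"travel":[483,-474,60],"claw":-1},{"turn":[0,0,-1.45],"travel":[483,-474,60],"claw":-1},{"turn":[0,0,-1.45],"travel":[483,-474,60],"claw":-1},{"turn":[0,0,-1.45],"travel":[483,-474,60],"claw":-1},{"turn":[0,0,-1.45],"travel":[483,-474,60],"claw":-1}]' 15; python3 to.py 504.6 42.6 260 15.15
```

```text
t: 0.75
position: [335.3, -348.0, 382.6]
ee_rot: [0.841, 0.541, -0.0, 0.0]
ft_force: [0.5, 0.2, -0.1]
finger_gap: 88.3
finger_force: 0.0
t 0.75 pos [ 335.3 -348.   382.6] F [ 0.5  0.2 -0.1] gap 88.3 q7 0.21
turn [ 0.     0.001 -0.691] travel [425.7  -7.7 122.4]
```

```bash
for i in 1; do python3 -m inch '[{"turn":[0,0,-0.69],"travel":[426,-8,100],"claw":-1},{"turn":[0,0,-0.69],"travel":[426,-8,100],"claw":-1},{"turn":[0,0,-0.69],"travel":[426,-8,100],"claw":-1},{"turn":[0,0,-0.69],"travel":[426,-8,100],"claw":-1},{"turn":[0,0,-0.69],"travel":[426,-8,100],"claw":-1}]'; done; python3 to.py 504.6 42.6 260 15.15
```

```text
t: 1.25
position: [433.2, -125.4, 325.4]
ee_rot: [0.609, 0.793, 0.0, 0.001]
ft_force: [2.1, -1.2, -0.1]
finger_gap: 88.0
finger_force: 0.0
t 1.25 pos [ 433.2 -125.4  325.4] F [ 2.1 -1.2 -0.1] gap 88.0 q7 0.27
turn [ 0.001  0.001 -0.002] travel [143.8 112.4  65.4]
```

```bash
python3 -m inch '[{"turn":[0,0,0],"travel":[144,112,65],"claw":-1},{"turn":[0,0,0],"travel":[144,112,65],"claw":-1},{"turn":[0,0,0],"travel":[144,112,65],"claw":-1},{"turn":[0,0,0],"travel":[144,112,65],"claw":-1},{"turn":[0,0,0],"travel":[144,112,65],"claw":-1}]'; python3 to.py 504.6 42.6 188 15.15
```

```text
t: 1.75
position: [505.3, 46.6, 259.1]
ee_rot: [0.608, 0.794, 0.001, -0.001]
ft_force: [-0.1, 0.3, 0.1]
finger_gap: 87.7
finger_force: 0.0
t 1.75 pos [505.3  46.6 259.1] F [-0.1  0.3  0.1] gap 87.7 q7 -0.21
turn [ 0.    -0.004  0.001] travel [-4.  -1.8 71.1]
```

```bash
python3 -m inch '[{"turn":[0,0,0],"travel":[-4,-2,35],"claw":-1},{"turn":[0,0,0],"travel":[-4,-2,60],"claw":-1},{"turn":[0,0,0],"travel":[-4,-2,71],"claw":-1},{"turn":[0,0,0],"travel":[-4,-2,71],"claw":-1},{"turn":[0,0,0],"travel":[-4,-2,71],"claw":0}]'; python3 -m inch '[{"turn":[0,0,0],"travel":[0,0,0],"claw":0.6},{"turn":[0,0,0],"travel":[0,0,0],"claw":0.6},{"turn":[0,0,0],"travel":[0,0,0],"claw":0.6},{"turn":[0,0,0],"travel":[0,0,0],"claw":0.6},{"turn":[0,0,0],"travel":[0,0,0],"claw":0.6}]' 15;  python3 to.py 504.6 42.6 188 15.15
```

```text
t: 2.25
position: [504.0, 36.2, 190.2]
ee_rot: [0.611, 0.792, 0.0, 0.0]
ft_force: [0.3, -0.4, 0.5]
finger_gap: 82.9
finger_force: 0.0
t: 2.75
position: [503.7, 36.2, 189.6]
ee_rot: [0.611, 0.792, 0.0, 0.0]
ft_force: [0.6, -0.5, -0.0]
finger_gap: 43.3
finger_force: 0.0
t 2.75 pos [503.7  36.2 189.6] F [ 0.6 -0.5 -0. ] gap 43.3 q7 -0.28
turn [ 0.     0.    -0.007] travel [5.9 2.5 1.6]
```

```bash
python3 -m inch '[{"turn":[0,0,0],"travel":[0,0,1],"claw":1},{"turn":[0,0,0],"travel":[0,0,1],"claw":1},{"turn":[0,0,0],"travel":[0,0,1],"claw":1},{"turn":[0,0,0],"travel":[0,0,1],"claw":1}]' 15;  python3 - <<'E'
from h import *
c=snap('top','top1');o=env.get_obs();print(o['finger_gap'],o['finger_force'],o['position'])
E
```

```text
t: 3.15
position: [503.8, 36.3, 188.5]
ee_rot: [0.611, 0.792, 0.0, 0.0]
ft_force: [0.9, 0.2, 0.5]
finger_gap: 30.8
finger_force: 15.0
30.70912249321988 14.99803751707077 [503.7514937   36.29255149 188.44679116]
```

```bash
python3 to.py 606.5 113.8 188.5 -1.7
```

```text
t 3.2 pos [503.8  36.3 188.4] F [ 1.5  0.7 -0.2] gap 30.7 q7 -0.29
turn [ 0.    -0.     0.287] travel [ 48.8 119.1  -0. ]
```

```bash
python3 -m inch '[{"turn":[0,0,0.05],"travel":[8,20,0],"claw":1},{"turn":[0,0,0.1],"travel":[16,40,0],"claw":1},{"turn":[0,0,0.15],"travel":[24,60,0],"claw":1},{"turn":[0,0,0.2],"travel":[32,80,0],"claw":1},{"turn":[0,0,0.25],"travel":[40,100,0],"claw":1}]'; python3 to.py 606.5 113.8 188.5 -1.7
```

```text
t: 3.7
position: [590.4, 100.5, 188.1]
ee_rot: [0.705, 0.709, -0.001, -0.0]
ft_force: [-0.3, -1.5, 2.5]
finger_gap: 30.7
finger_force: 15.0
t 3.7 pos [590.4 100.5 188.1] F [-0.3 -1.5  2.5] gap 30.7 q7 -0.54
turn [-0.002  0.001  0.034] travel [13.2 16.2 -0.4]
```

```bash
python3 -m inch '[{"turn":[0,0,0.034],"travel":[7,8,0],"claw":1},{"turn":[0,0,0.034],"travel":[13,16,0],"claw":1},{"turn":[0,0,0.034],"travel":[13,16,0],"claw":1},{"turn":[0,0,0.034],"travel":[13,16,0],"claw":1}]'; python3 to.py 606.5 113.8 188.5 -1.7; python3 - <<'E'
from h import *
c=snap('top','top2');cv2.imwrite('pics/c2.png',cv2.resize(c['img'][125:225,145:265],None,fx=6,fy=6)[:,:,::-1])
E
```

```text
t: 4.1
position: [605.8, 113.4, 188.2]
ee_rot: [0.716, 0.698, -0.0, -0.0]
ft_force: [0.4, 0.3, -0.7]
finger_gap: 31.1
finger_force: 15.0
t 4.1 pos [605.8 113.4 188.2] F [ 0.4  0.3 -0.7] gap 31.1 q7 -0.57
turn [-0.    -0.     0.004] travel [ 0.4  0.6 -0.3]
```

View pics/c2.png

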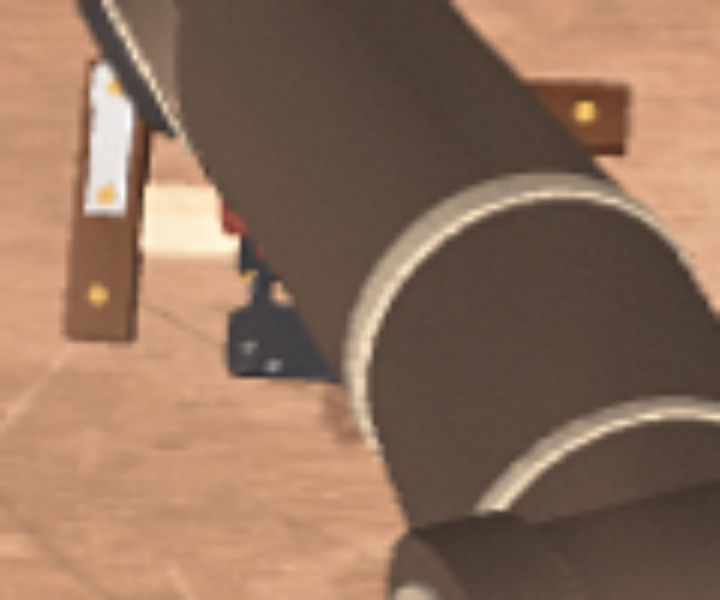

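The bar's left end is at about (169,161), almost against the end fence; the rest is hidden by the arm. I'll nudge it 2–3 mm towards the end fence, watching the force.

```bash
python3 -m inch '[{"turn":[0,0,0],"travel":[1,0,0],"claw":1},{"turn":[0,0,0],"travel":[2,0,0],"claw":1},{"turn":[0,0,0],"travel":[2.5,0,0],"claw":1},{"turn":[0,0,0],"travel":[2.5,0,0],"claw":1}]'
```

```text
t: 4.55
position: [606.1, 115.9, 188.4]
ee_rot: [0.717, 0.698, -0.0, -0.0]
ft_force: [0.5, -1.4, -1.0]
finger_gap: 30.9
finger_force: 15.0
```

```bash
python3 -m inch '[{"turn":[0,0,0],"travel":[1,0,0],"claw":1},{"turn":[0,0,0],"travel":[2,0,0],"claw":1},{"turn":[0,0,0],"travel":[2,0,0],"claw":1},{"turn":[0,0,0],"travel":[2,0,0],"claw":1}]'
```

```text
t: 4.95
position: [606.2, 116.9, 188.4]
ee_rot: [0.717, 0.697, -0.001, 0.0]
ft_force: [-0.1, -5.5, 0.6]
finger_gap: 30.9
finger_force: 15.0
```

```bash
python3 -m inch '[{"turn":[0,0,0],"travel":[-2,0,0],"claw":0},{"turn":[0,0,0],"travel":[-2,0,0],"claw":0},{"turn":[0,0,0],"travel":[-2,0,0],"claw":0},{"turn":[0,0,-0.0],"travel":[-2,0,-25],"claw":0},{"turn":[0,0,0],"travel":[-2,0,-60],"claw":0}]'; python3 -m inch '[{"turn":[0,0,0],"travel":[4,-20,0],"claw":1},{"turn":[0,0,0],"travel":[4,-46,0],"claw":1},{"turn":[0,0,0],"travel":[4,-46,0],"claw":1},{"turn":[0,0,0],"travel":[4,-46,0],"claw":1},{"turn":[0,0,0],"travel":[4,-46,0],"claw":1}]'; python3 to.py 560 121 190 -1.7; python3 - <<'E'
from h import *
c=snap('side','s3');cv2.imwrite('pics/c3.png',cv2.resize(c['img'][150:280,130:290],None,fx=4,fy=4)[:,:,::-1])
E
```

```text
t: 5.45
position: [605.4, 116.3, 247.3]
ee_rot: [0.716, 0.698, -0.001, -0.001]
ft_force: [0.0, -0.4, 0.9]
finger_gap: 43.8
finger_force: 0.0
t: 5.95
position: [561.1, 121.3, 248.6]
ee_rot: [0.717, 0.697, 0.0, 0.0]
ft_force: [-0.0, -1.2, -1.0]
finger_gap: 7.2
finger_force: 0.0
t 5.95 pos [561.1 121.3 248.6] F [-0.  -1.2 -1. ] gap 7.2 q7 -0.58
turn [ 0.001 -0.     0.002] travel [-0.3 -1.2 58.6]
```

View pics/c3.png

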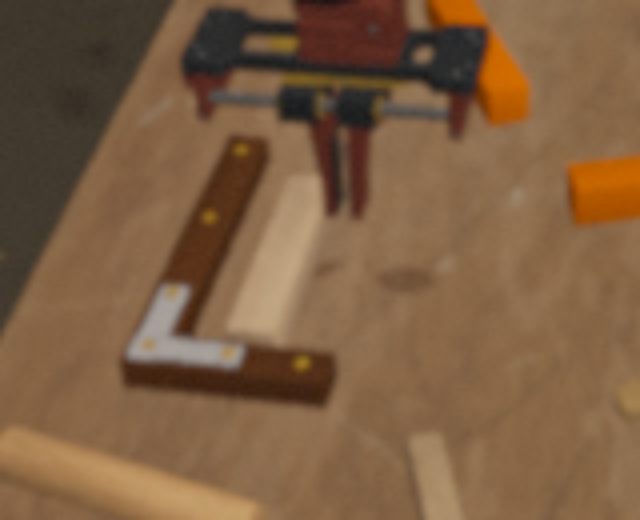

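The bar lies parallel to the long fence, end against the short fence, about 30 mm to slide. Fingers are on the near side; now lower them and push.

```bash
python3 -m inch '[{"turn":[0,0,0],"travel":[0,0,35],"claw":1},{"turn":[0,0,0],"travel":[0,0,54],"claw":1},{"turn":[0,0,0],"travel":[0,0,58],"claw":1},{"turn":[0,0,0],"travel":[0,0,58],"claw":1}]'; python3 -m inch '[{"turn":[0,0,0],"travel":[0,10,0],"claw":1},{"turn":[0,0,0],"travel":[0,18,0],"claw":1},{"turn":[0,0,0],"travel":[0,26,0],"claw":1},{"turn":[0,0,0],"travel":[0,34,0],"claw":1},{"turn":[0,0,0],"travel":[0,40,0],"claw":1}]'
```

```text
t: 6.4
position: [560.5, 121.3, 189.8]
ee_rot: [0.717, 0.697, -0.0, -0.0]
ft_force: [-0.3, 0.3, 0.2]
finger_gap: 0.6
finger_force: 0.0
t: 6.9
position: [601.2, 120.1, 190.8]
ee_rot: [0.717, 0.697, 0.0, 0.0]
ft_force: [-2.3, -0.3, 0.3]
finger_gap: 0.6
finger_force: 0.5
```

```bash
python3 -m inch '[{"turn":[0,0,0],"travel":[0,2,0],"claw":1},{"turn":[0,0,0],"travel":[0,4,0],"claw":1},{"turn":[0,0,0],"travel":[0,4,0],"claw":1},{"turn":[0,0,0],"travel":[0,4,0],"claw":1}]'
```

```text
t: 7.3
position: [604.2, 120.0, 190.4]
ee_rot: [0.717, 0.698, 0.0, 0.0]
ft_force: [-0.7, -0.5, 0.0]
finger_gap: 0.3
finger_force: 0.0
```

Not yet in contact with the long fence; continue gently.

```bash
for i in 1 2; do python3 -m inch '[{"turn":[0,0,0],"travel":[0,1,0],"claw":1},{"turn":[0,0,0],"travel":[0,2,0],"claw":1},{"turn":[0,0,0],"travel":[0,2,0],"claw":1}]' | grep -E 'pos|ft'; done
```

```text
position: [606.3, 120.0, 190.4]
ft_force: [-0.2, 0.4, -0.9]
position: [608.5, 119.9, 190.5]
ft_force: [-1.1, 0.3, -0.5]
```

```bash
for i in 1; do python3 -m inch '[{"turn":[0,0,0],"travel":[0,1,0],"claw":1},{"turn":[0,0,0],"travel":[0,2,0],"claw":1},{"turn":[0,0,0],"travel":[0,2,0],"claw":1}]' | grep -E 'pos|ft'; done;  python3 - <<'E'
from h import *
c=snap('side','s4');cv2.imwrite('pics/c4.png',cv2.resize(c['img'][150:280,130:290],None,fx=4,fy=4)[:,:,::-1])
E
```

```text
position: [610.5, 119.8, 190.4]
ft_force: [-0.0, 0.1, -0.3]
```

View pics/c4.png

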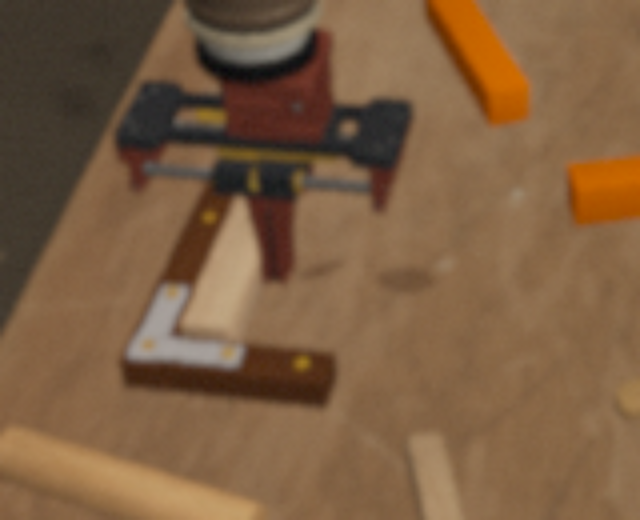

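The bar's top is now within a few mm of the long fence, still with a small gap. Continue.

```bash
for i in 1 2; do python3 -m inch '[{"turn":[0,0,0],"travel":[0,1,0],"claw":1},{"turn":[0,0,0],"travel":[0,1.5,0],"claw":1},{"turn":[0,0,0],"travel":[0,1.5,0],"claw":1}]' | grep -E 'pos|ft'; done
```

```text
position: [611.5, 119.9, 190.4]
ft_force: [-2.3, 0.1, 2.0]
position: [612.0, 120.0, 190.2]
ft_force: [-8.8, -0.3, 5.6]
```

Contact with the long fence. Back off, rise and move the arm clear to check.

```bash
python3 -m inch '[{"turn":[0,0,0],"travel":[0,-5,0],"claw":1},{"turn":[0,0,0],"travel":[0,-25,0],"claw":1},{"turn":[0,0,0],"travel":[0,-25,-40],"claw":1},{"turn":[0,0,0],"travel":[0,-25,-80],"claw":1},{"turn":[0,0,0],"travel":[-40,-45,-120],"claw":1}]'|grep pos; for i in 1 2; do python3 -m inch '[{"turn":[0,0,0],"travel":[-50,-20,0],"claw":1},{"turn":[0,0,0],"travel":[-100,-40,0],"claw":1},{"turn":[0,0,0],"travel":[-150,-60,0],"claw":1},{"turn":[0,0,0],"travel":[-150,-60,0],"claw":1}]'|grep pos; done; python3 - <<'E'
from h import *
c=snap('top','top5');cv2.imwrite('pics/c5.png',cv2.resize(c['img'][125:225,145:265],None,fx=6,fy=6)[:,:,::-1])
p,s,a,b=bar(c,(150,130,262,222));print(p,s,a)
F=R.from_euler('z',-1.7,degrees=True).inv().apply([p[0]-654.7,p[1]-203.8,0]);print(F)
E
```

```text
position: [571.9, 91.6, 306.2]
position: [504.7, -66.4, 303.8]
position: [440.6, -213.9, 303.8]
[583.29437256  76.52383423] (255.6406707763672, 134.11585998535156) -1.135014
[ -67.59839318 -129.33848323    0.        ]
```

View pics/c5.png

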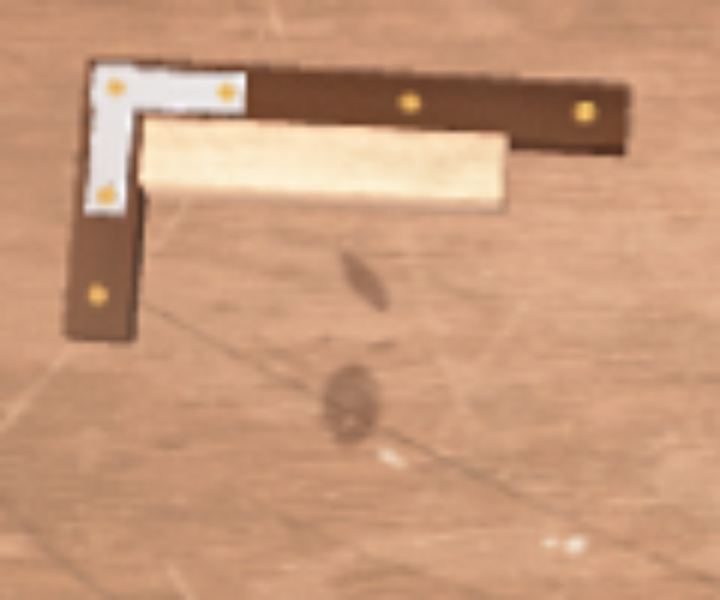

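The bar sits flush in the corner, from (169,145) to (229,159), with the arm clear. The mask caught part of the metal bracket, so I'll measure once more with a tight box, then hand in.

```bash
python3 - <<'E'
from h import *
c=env.get_image('top')
p,s,a,b=bar(c,(167,144,240,165));print(p,s,a)
F=R.from_euler('z',-1.7,degrees=True).inv().apply([p[0]-654.7,p[1]-203.8,0]);print(F)
if abs(F[0]+17)<6 and abs(F[1]+83)<6: print(env.finish_job())
E
```

```text
[625.8182373  120.33889771] (53.23960494995117, 165.93978881835938) 1.032652
[-26.39307325 -84.28118116   0.        ]
```

```bash
python3 - <<'E'
from h import *
c=env.get_image('top')
p,s,a,b=bar(c,(168,143,240,161));print(p,s,a)
F=R.from_euler('z',-1.7,degrees=True).inv().apply([p[0]-654.7,p[1]-203.8,0]);print(F)
print(np.abs(np.array(env.get_obs()['dq'])).max())
if abs(F[0]+17)<6 and abs(F[1]+83)<6: print(env.finish_job())
E
```

```text
[631.38720703 120.43928528] (42.099891662597656, 165.93978881835938) 1.032652
[-20.82953277 -84.01562735   0.        ]
0.03701645313463376
the job is handed in; nothing more can be done
None
```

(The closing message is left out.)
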